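Send a carrier of blue plates through the dispatch flaps

ROBOT

A 7-joint arm with a two-finger parallel gripper is mounted at the origin on the work surface. World frame = base frame: x ahead of the robot, y to its left, z up, the work surface at z = 0. Lengths are in m, angles in rad, forces in N, time in s.
With the tool pointing down it reaches from about 0.425 to 0.975 m from the base axis. Payload 16.7 kg.
Tool frame: the origin (TCP) lies on the centre line of the jaws, within the pads' length; the fingertips stand 14 mm ahead of it and the grasp point (between the pads) lies 5 mm behind it; x points along the fingers, z is the direction in which the jaws open and shut, and the axes are right-handed (so a half turn about x gives the same grasp; the last joint's range is limited). The gripper opens to 85 mm and grips with 20 to 120 N. Pads are 22 mm wide; open, the fingers measure 114 mm over their backs; the gripper's body (76 mm by 85 mm) begins 54 mm behind the grasp point. The pads swing forward as they close: fully open they stand 13 mm farther back than shut.
Start: joints at [-1.5, 0.426, 0.074, 1.606, -0.034, 1.111, -0.067], TCP at [0.148, 0.659, 0.245] pointing down, gripper open.
Joint ranges: [-2.85, 2.85], [-0.5, 2.14], [-1.23, 1.37], [0.21, 2.46], [-1.02, 4.16], [0.16, 2.05], [-2.73, 2.73]. Speed limits (rad/s): [1.89, 1.89, 2.39, 2.39, 3.01, 3.01, 3.01].

INTERFACE

Orientations are given as a unit quaternion [w, x, y, z].
In Python, from station import bot, read_camera, camera_model, search_frame gives the robot as it stands. Calls block until the motion is done:
- bot.movep(position, orientation): joint-space move of the TCP to a pose.
- bot.move_straight(position, rot=None, velocity=0.15): straight line of the TCP; rot=None keeps the orientation; velocity is the mean speed in m/s.
- bot.set_joints(angles): joint-space move.
- bot.open_gripper() and bot.grasp(): open the fingers fully, or close them until they stop; the grip force is fixed at half the most.
- bot.pause(seconds).
- bot.ik(position, orientation): joint angles nearest the present ones, or None.
- read_camera(name): name is "side" or "top" or "wrist"; returns the picture (384x512x3 uint8, red, green, blue); there is no depth.
- camera_model(name): a dict with "fx", "fy", "cx", "cy" (pixels), "k1" (the pictures are not rectified: a ray, as slopes to the right and down, at radius r is drawn at 1 + k1 r^2 times it, then the intrinsics apply), "world_from_camera" (4x4, takes a point from camera to world coordinates). Camera axes: x right, y down, z forward; pixel columns grow to the right and rows downward; lengths in m; the calibration is good to about 2 mm. A picture is of the moment at which its call begins: read the wrist's pose just before it. camera_model takes no time and is no camera call; for the wrist camera it gives the pose at the moment of the call.
A pose or a line that the arm cannot do raises bot.Unreachable and nothing moves.
- bot.close_job(): hands the job in, once; it reports no verdict.
Trained networks look in the newest picture that a camera, given by its name, has taken for a name from the list of things; names that differ only in an ending like _2 or _b are one class to them, and where a whole thing is asked for, a point or a joint stands for the part that bears it (a point fixed in the world has none). Each returns a list of dicts, best first, with "conf" (0 to 1); they miss things now and then, are a little off and sometimes report something else, mostly with a low value. They report only what shows in the picture. A call takes as long as a camera call. They do not tell look-alikes from the thing itself.
- search_frame(thing, camera): "xy" ([column, row] in pixels, amid what is visible of it).
Readings, each from a call of its own:
- bot.current_t(): time.
- bot.current_joint_positions(): joint angles.
- bot.current_dq(): joint speeds.
- bot.current_tau(): joint torques, N m.
- bot.current_eef_pos(): TCP position.
- bot.current_tcp_rot(): TCP orientation.
- bot.current_ft_force(): force on the tool from outside, world axes, zero at the start.
- bot.current_torque(): the same for the moment, N m.
- bot.current_finger_gap(): finger opening in m.
Only numpy, scipy, OpenCV 4.12 (cv2) and the standard library are available. Lean on these libraries where they do the work, as an engineer would, in place of code of your own. Each camera call takes 0.05 s, during which the arm holds its last target.

TASK

Put the whole pile of three blue plates into the green carrier so that it lies flat on the carrier's floor; it is a snug fit, so tilting the pile in along one end wall helps. Then, without lifting it off the deck, push the loaded carrier forward through the orange sprung flaps until both have snapped shut behind it, and only then swing the red signal lever fully over, away from the robot. Leave the black pile and everything else on the bench where they are.

Things in the scene. Friction and masses are not known exactly. Their poses are not given: they have to be found in the camera images.
- plate1_center (a point): Centre of the bottom plate of the pile of three loose blue plates, stacked edge to edge on the bench, left or right of the lane. Each plate is 80 mm (own x) by 50 mm (own y) by 9 mm (own z, up), about 60 g; the pile is 27 mm high: grip it low enough to hold the bottom plate too. Small steel screw heads and a dark disc on the top faces are look only.
- plate2_center (a point): Centre of the middle blue plate, 9 mm above that of the bottom one.
- plate3_center (a point): Centre of the top blue plate, 18 mm above that of the bottom one.
- carrier_center (a point): Centre of the open green plastic carrier (loose, about 250 g), half-way up its 24 mm height. Outside 94 mm (own x, along the lane) by 65 mm (own y), walls 4 mm. It stands on the lane's deck before the flaps, nearly in line with the lane.
- lane_mouth (a point): Point on the lane's aluminium deck, mid-way along the line of the flaps, 6 mm above the bench. Own x points along the lane, away from the robot, own y left. The deck is 112 mm wide and starts 157 mm before this point. Two black guide strips 9 mm high, 72 mm apart inside, flared open from 42 mm before the flaps on, centre the carrier.
- flap_left (a joint): Orange sprung flap on an upright hinge 48 mm left of the lane mouth, 46 mm long, 14 to 54 mm above the deck. 0 = shut (across the lane), positive = swung open away from the robot, at most 1.5 rad. Spring 0.04 N m shut, 0.15 N m wide open. It shuts once the fingers are out and the carrier's rear is 46 mm or more beyond the flap line.
- flap_right (a joint): The same flap mirrored, hinged 48 mm right of the lane mouth. 0 = shut, positive = open, away from the robot.
- signal (a joint): Red toggle lever to the right of the lane, beyond the flaps. About 0 at the start, leaning towards the robot; 1.0 rad = fully over, leaning away from the robot along the lane's x. It stays where it is left.
- signal_tip (a point): Centre of the red ball (26 mm across) at the lever's end, 70 mm from the pivot; it leans 0.5 rad from upright towards the robot at joint 0, 0.5 rad away at joint 1. About 1 N at the ball moves it; push the ball from the robot's side.
- carrier_floor (a point): Middle of the carrier's inner floor, 4 mm above its underside. Inside 86 mm (own x) by 57 mm (own y), walls 20 mm above the floor. The end walls (+x, -x) are full; each long side is walled only at its corners, leaving a gap of 48 mm in the middle, open from the floor up, for a finger.
- lane_end (a point): Point on the deck at the end stop's face, 188 mm beyond the lane mouth. From the flaps to here grey side walls 52 mm high stand 48 mm either side of the middle. The lane has no roof: fingers can follow the carrier between the flaps from behind, and lift out.
- signal_pivot (a point): Pivot of the signal lever, 75 mm beyond and 86 mm right of the lane mouth, 28 mm above the bench; its axis is level, along the lane's y.
- black_pile_center (a point): Centre of a similar pile of three black plates, 80 x 50 x 27 mm, on the other side of the lane: not to be moved.
- housing1: Black turned housing, 125 mm high, 42 mm wide, standing on a grey tray at the left rear; origin at the centre of its underside. Leave it.
- housing2: As housing1, its neighbour. Leave it.
- housing3: As housing1, the third. Leave it.
- jar: Jar with a white cap, 80 mm high, 60 mm wide, right rear; origin at the centre of its underside. Leave it.
- label_roll: Roll of blank labels, 84 mm wide, 50 mm high, right rear; origin at the centre of its underside. Leave it.
- driver: Screwdriver lying at the right side of the bench; origin on its underside. Leave it.
Mind the look-alikes: they are no part of the job. Of the things shaped like the part that bears carrier_center, the green one is meant. What is shaped like the part that bears plate3_center but yellow is not meant.

How it is judged:
By the outcome, as a careful person would: the job done as asked, in the order asked, and still so for the second after the job is handed in, with the robot touching nothing.
It also fails if it takes over 64 s, if anything falls off the work surface, if the arm or the gripper's body presses on something with over 40 N, if the wrist force passes 120 N, or if a joint passes its speed limit or range.

## Working session

There is one attempt and no reset: what is moved stays moved. The work goes in short steps, each a Python script; the robot and the scene stay as the last script left them, time stands still between calls to the robot, and variables do not carry over. Pictures are saved under pics/ and viewed, and the job is handed in when it is done.

```bash
ls; mkdir -p pics
python3 - <<'E'
from station import bot, read_camera, camera_model, search_frame
import cv2
for n in ("side","top","wrist"):
    im=read_camera(n); cv2.imwrite(f"pics/{n}0.png",cv2.cvtColor(im,cv2.COLOR_RGB2BGR))
    m=camera_model(n); print(n,m)
for c in ("top","side"):
    for t in ("plate3_center","plate1_center","carrier_center","lane_mouth","signal_tip","signal_pivot","black_pile_center","lane_end","carrier_floor","flap_left","flap_right"):
        print(c,t,[(d["xy"],round(d["conf"],2)) for d in search_frame(t,c)][:4])
print(bot.current_t(),bot.current_tcp_rot(),bot.current_finger_gap())
E
```

```text
pics
side {'fx': 356.1320694455869, 'fy': 356.1320694455869, 'cx': 257.142735659761, 'cy': 193.5328471718333, 'k1': -0.11452306339806631, 'world_from_camera': array([[ 0.85951603, -0.26645177,  0.43616012,  0.1251225 ],
       [-0.51090467, -0.42378978,  0.7479162 , -0.66411408],
       [-0.01444339, -0.86568221, -0.50038556,  0.5220475 ],
       [ 0.        ,  0.        ,  0.        ,  1.        ]])}
top {'fx': 401.1748913875559, 'fy': 401.1748913875559, 'cx': 254.0886166837415, 'cy': 189.12481609653517, 'k1': -0.0550288818760408, 'world_from_camera': array([[-2.44342546e-02, -9.95682577e-01,  8.95498330e-02,
         4.29614104e-01],
       [-9.99696813e-01,  2.46084254e-02,  8.41251563e-04,
         1.99057615e-02],
       [-3.04129990e-03, -8.95021273e-02, -9.95981988e-01,
         1.18906261e+00],
       [ 0.00000000e+00,  0.00000000e+00,  0.00000000e+00,
         1.00000000e+00]])}
wrist {'fx': 283.51292971679464, 'fy': 283.51292971679464, 'cx': 260.45166607699696, 'cy': 198.31484688786585, 'k1': -0.04300871626526903, 'world_from_camera': array([[ 0.21961425,  0.9390939 ,  0.26
[... 942 characters left out ...]
 0.74), ([302.8, 261.4], 0.69)]
side plate1_center []
side carrier_center [([240.1, 188.2], 0.92), ([163.9, 213.3], 0.63), ([425.7, 286.9], 0.38)]
side lane_mouth [([290.6, 202.4], 0.67), ([229.9, 218.0], 0.48)]
side signal_tip [([261.4, 194.6], 0.3)]
side signal_pivot [([294.6, 207.2], 0.83)]
side black_pile_center [([192.0, 180.1], 0.71), ([229.5, 218.5], 0.61)]
side lane_end [([291.7, 206.9], 0.7)]
side carrier_floor [([240.2, 187.4], 0.87), ([166.2, 210.4], 0.73), ([212.9, 135.6], 0.56)]
side flap_left [([260.0, 194.3], 0.48), ([220.4, 144.6], 0.26)]
side flap_right [([189.3, 178.6], 0.74), ([268.9, 206.3], 0.39)]
1.25 [ 0.55201101 -0.4418706   0.55208535  0.44185516] 0.08560311629060709
```

```bash
python3 -c "
import cv2
a=cv2.imread('pics/top0.png')[80:300,120:420]; cv2.imwrite('pics/top0b.png',cv2.resize(a,(780,572),interpolation=cv2.INTER_CUBIC))
a=cv2.imread('pics/side0.png')[110:340,120:430]; cv2.imwrite('pics/side0b.png',cv2.resize(a,(775,575),interpolation=cv2.INTER_CUBIC))"
```

```text
(no output)
```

View pics/top0.png

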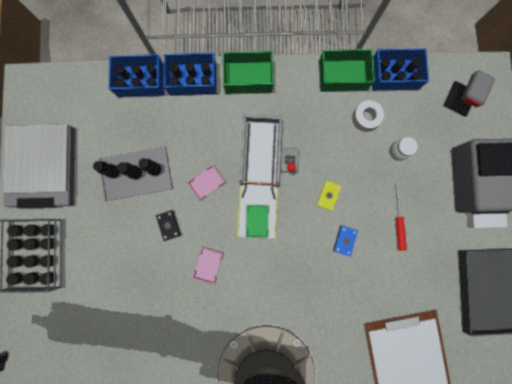

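View pics/top0b.png

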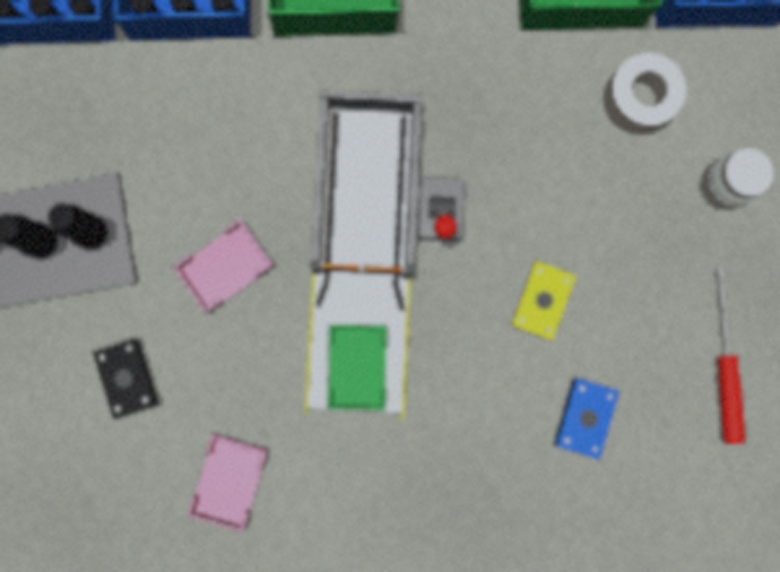

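View pics/side0b.png

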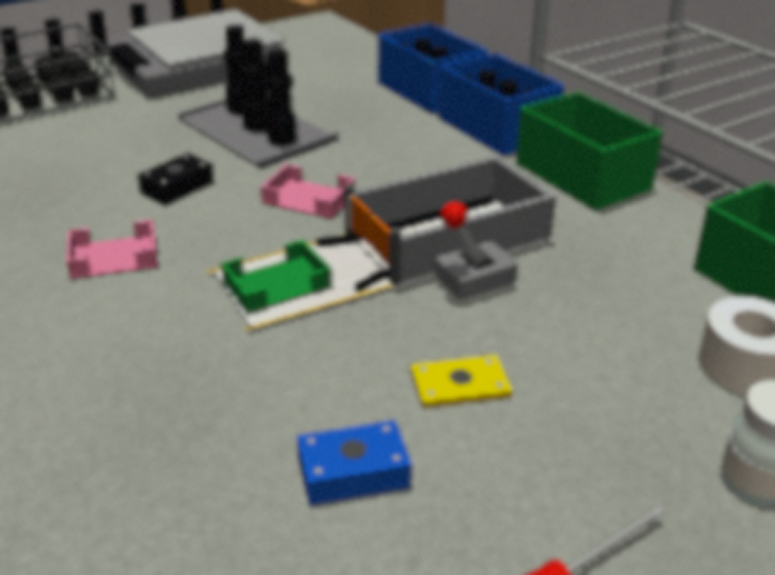

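```bash
cat > h.py <<'E'
import numpy as np, cv2
from scipy.spatial.transform import Rotation as R
from station import bot, read_camera, camera_model, search_frame
def unproj(uv,m,z):
    uv=np.atleast_2d(np.float64(uv))
    K=np.array([[m["fx"],0,m["cx"]],[0,m["fy"],m["cy"]],[0,0,1]])
    n=cv2.undistortPoints(uv.reshape(-1,1,2),K,np.array([m["k1"],0,0,0.])).reshape(-1,2)
    T=m["world_from_camera"]; d=np.c_[n,np.ones(len(n))]@T[:3,:3].T; o=T[:3,3]
    return o+d*((z-o[2])/d[:,2])[:,None]
def proj(P,m):
    T=m["world_from_camera"]; p=(np.atleast_2d(P)-T[:3,3])@T[:3,:3]
    K=np.array([[m["fx"],0,m["cx"]],[0,m["fy"],m["cy"]],[0,0,1]])
    return cv2.projectPoints(p,np.zeros(3),np.zeros(3),K,np.array([m["k1"],0,0,0.]))[0].reshape(-1,2)
def mask(im,col):
    hsv=cv2.cvtColor(im,cv2.COLOR_RGB2HSV); h,s,v=cv2.split(hsv)
    lo,hi={"blue":(100,125),"green":(45,80),"orange":(8,18),"yellow":(24,34)}[col]
    return ((h>=lo)&(h<=hi)&(s>110)&(v>50)).astype(np.uint8)
def blobs(im,col,amin=60):
    n,l,st,c=cv2.connectedComponentsWithStats(mask(im,col))
    return [(st[i],c[i],(l==i)) for i in range(1,n) if st[i,4]>=amin]
def rect(msk,m,z):
    cs,_=cv2.findContours(msk.astype(np.uint8),cv2.RETR_EXTERNAL,cv2.CHAIN_APPROX_NONE)
    c=max(cs,key=len).reshape(-1,2)
    P=unproj(c,m,z)[:,:2]
    (cx,cy),(w,h),a=cv2.minAreaRect((P*1000).astype(np.float32))
    if w<h: w,h,a=h,w,a+90
    a=(a+90)%180-90
    return np.array([cx,cy])/1000,(w,h),a
def quat(yaw,pitch=0.,flip=False):
    """tool x down, tool z (jaw axis) horizontal = own y of object at yaw; pitch about that axis: + = own +x end down"""
    Rm=R.from_euler("z",yaw)*R.from_euler("y",pitch)
    z=np.array([0,1.,0])*(-1 if flip else 1); x=np.array([0,0,-1.]); y=np.cross(z,x)
    q=(Rm*R.from_matrix(np.c_[x,y,z])).as_quat()
    return [float(q[3]),float(q[0]),float(q[1]),float(q[2])]
def save(n,im,crop=None,s=1):
    b=cv2.cvtColor(im,cv2.COLOR_RGB2BGR)
    if crop: b=b[crop[1]:crop[3],crop[0]:crop[2]]
    if s!=1: b=cv2.resize(b,None,fx=s,fy=s,interpolation=cv2.INTER_CUBIC)
    cv2.imwrite("pics/"+n,b)
E
python3 - <<'E'
from h import *
m=camera_model("top"); im=cv2.cvtColor(cv2.imread("pics/top0.png"),cv2.COLOR_BGR2RGB)
for col,z in (("blue",.027),("green",.03),("orange",.06)):
    for st,c,k in blobs(im,col,25):
        if st[1]>150 : print(col,st,c,rect(k,m,z))
# lane edges: yellow strips
for st,c,k in blobs(im,"yellow",20): print("y",st,c,rect(k,m,.006))
ms=camera_model("side"); 
print(unproj([[291.5,166.5]],m,.089), unproj([[263,183.5]],m,.06))
h=(np.array(search_frame("signal_tip","top")[0]["xy"])); print(h)
E
```

```text
blue [334 226  24  30 444] [345.27252252 240.53603604] (array([ 0.37907968, -0.23834314]), (77.9583511352539, 51.826904296875), -18.52515411376953)
green [247 206  21  31 636] [256.88993711 220.93081761] (array([0.44155737, 0.01472476]), (86.24307250976562, 57.79452896118164), -1.4066696166992188)
orange [410 311  27   9 127] [426.1496063  314.87401575] (array([ 0.16591422, -0.44142755]), (73.93094635009766, 18.855688095092773), -83.8259973526001)
orange [365 316  44  68 238] [376.85294118 332.7394958 ] (array([ 0.09989651, -0.30677283]), (203.91983032226562, 98.64732360839844), -28.340110778808594)
y [317 181  24  30 403] [328.65756824 195.15632754] (array([ 0.51268658, -0.19967693]), (79.03056335449219, 49.098114013671875), -22.353187561035156)
[[ 0.58882714 -0.08423328  0.089     ]] [[ 0.54647964 -0.00473571  0.06      ]]
[261.  167.8]
```

Run:
```python
from h import *
T=camera_model("wrist")["world_from_camera"]; p=np.array(bot.current_eef_pos()); q=np.array(bot.current_tcp_rot()); Rt=R.from_quat(q[[1,2,3,0]])
print("cam in tool",Rt.inv().apply(T[:3,3]-p), Rt.inv().apply(T[:3,2]))
def t(n,pos,yaw,pitch=0):
    r=[]
    for f in (0,1):
        s=bot.ik(pos,quat(yaw,pitch,f)); r.append(None if s is None else np.round(s,2).tolist())
    print(n,np.round(pos,3),pitch,r)
y=np.deg2rad(-18.5)
t("pile above",[.379,-.238,.15],y); t("pile",[.379,-.238,.016],y)
y=np.deg2rad(-1.4)
for pi in (-.35,-.2,0,.2,.35): t("carr",[.4416,.0147,.03],y,pi); t("carrhi",[.4416,.0147,.12],y,pi)
for x in (.37,.385,.43):
  for pi in (0,.2,.35,.5,-.2): t("push",[x,.0147,.03],0,pi)
t("end",[.61,0,.03],0); t("sig",[.56,-.09,.09],0)
```

```text
cam in tool [-0.12917598  0.06947355  0.00046832] [ 0.96247923 -0.27135232 -0.00128275]
pile above [ 0.379 -0.238  0.15 ] 0 [[0.18, 0.18, 0.26, 2.2, -0.07, 0.77, 1.73], [-0.46, 0.3, 1.04, 2.23, -0.37, 0.79, -1.07]]
pile [ 0.379 -0.238  0.016] 0 [[0.35, 0.43, 0.07, 2.27, -0.07, 0.44, 1.73], [-0.24, 0.6, 0.82, 2.3, -0.86, 0.58, -0.63]]
carr [0.442 0.015 0.03 ] -0.35 [None, None]
carrhi [0.442 0.015 0.12 ] -0.35 [[-0.14, 0.09, -0.11, 2.46, 0.39, 0.27, 0.93], [-0.14, 0.09, -0.11, 2.46, 0.39, 0.27, -2.21]]
carr [0.442 0.015 0.03 ] -0.2 [[-0.48, 0.36, 0.31, 2.43, -0.34, 0.18, 1.67], [-0.69, 0.4, 0.55, 2.44, -0.82, 0.23, -1.0]]
carrhi [0.442 0.015 0.12 ] -0.2 [[-0.78, 0.15, 0.62, 2.39, -0.11, 0.44, 1.47], [-1.02, 0.19, 0.91, 2.4, -0.27, 0.44, -1.5]]
carr [0.442 0.015 0.03 ] 0 [[-0.57, 0.44, 0.47, 2.3, -0.43, 0.48, 1.79], [-0.85, 0.56, 0.84, 2.31, -0.8, 0.58, -0.98]]
carrhi [0.442 0.015 0.12 ] 0 [[-0.76, 0.26, 0.67, 2.26, -0.25, 0.69, 1.64], [-0.95, 0.33, 0.92, 2.26, -0.4, 0.71, -1.35]]
carr [0.442 0.015 0.03 ] 0.2 [[-0.55, 0.54, 0.49, 2.16, -0.4, 0.74, 1.78], [-0.79, 0.65, 0.82, 2.17, -0.66
[... 1587 characters left out ...]
 ] 0.2 [[-0.56, 0.52, 0.49, 2.19, -0.39, 0.73, 1.79], [-0.8, 0.64, 0.82, 2.2, -0.66, 0.81, -1.07]]
push [0.43  0.015 0.03 ] 0.35 [[-0.53, 0.6, 0.49, 2.09, -0.37, 0.91, 1.79], [-0.75, 0.71, 0.79, 2.1, -0.59, 0.98, -1.12]]
push [0.43  0.015 0.03 ] 0.5 [[-0.49, 0.68, 0.47, 1.99, -0.35, 1.08, 1.78], [-0.68, 0.78, 0.75, 2.0, -0.54, 1.14, -1.16]]
push [0.43  0.015 0.03 ] -0.2 [[-0.46, 0.34, 0.28, 2.45, -0.31, 0.17, 1.66], [-0.67, 0.38, 0.53, 2.46, -0.8, 0.21, -0.99]]
end [0.61 0.   0.03] 0 [[-0.44, 0.63, 0.44, 1.92, -0.41, 0.68, 1.83], [-0.52, 0.66, 0.55, 1.93, -0.53, 0.7, -1.22]]
sig [ 0.56 -0.09  0.09] 0 [[-0.43, 0.51, 0.61, 2.0, -0.43, 0.75, 2.01], [-0.72, 0.74, 1.08, 2.02, -0.85, 0.92, -0.75]]
```

Run:
```python
from h import *
y=np.deg2rad(-18.5)
t0=bot.current_t()
bot.movep([.379,-.238,.16],quat(y)); print(bot.current_t()-t0)
m=camera_model("wrist"); im=read_camera("wrist"); save("w1.png",im)
for st,c,k in blobs(im,"blue",400): print(st,c,rect(k,m,.027))
print(bot.current_eef_pos(),bot.current_t())
```

```text
3.25
[ 230  150   53   82 3680] [256.36195652 189.7673913 ] (array([ 0.37662268, -0.24064313]), (79.87055206298828, 49.13559341430664), -18.49139404296875)
[ 0.37935825 -0.237631    0.16000532] 4.6
```

View pics/w1.png

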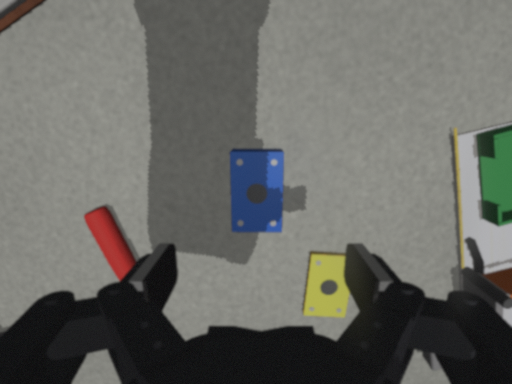

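Run:
```python
from h import *
y=np.deg2rad(-18.5)
bot.move_straight([.3771,-.2408,.06],rot=quat(y),velocity=.2)
bot.move_straight([.3771,-.2408,.0115],velocity=.08)
print(bot.current_ft_force())
bot.grasp(); print(bot.current_finger_gap(),bot.current_ft_force(),bot.current_t())
m=camera_model("wrist"); im=read_camera("wrist"); save("w2.png",im)
bot.move_straight([.3771,-.2408,.06],velocity=.1)
print(bot.current_finger_gap(),bot.current_ft_force(),bot.current_t())
im=read_camera("wrist"); save("w3.png",im)
im=read_camera("side"); save("s3.png",im,(180,180,380,330),4)
```

```text
[ 0.23692446 -0.24515093  0.26742698]
0.04875100698677897 [-2.80009893  1.28782388 11.10789821] 6.4333
0.04925474471803647 [-0.51628928  0.68355908 -1.71169812] 7.1167
```

View pics/w3.png

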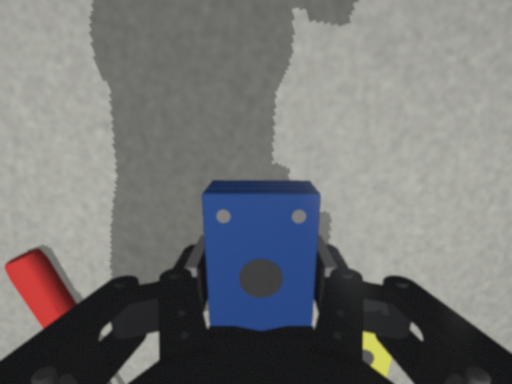

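View pics/s3.png

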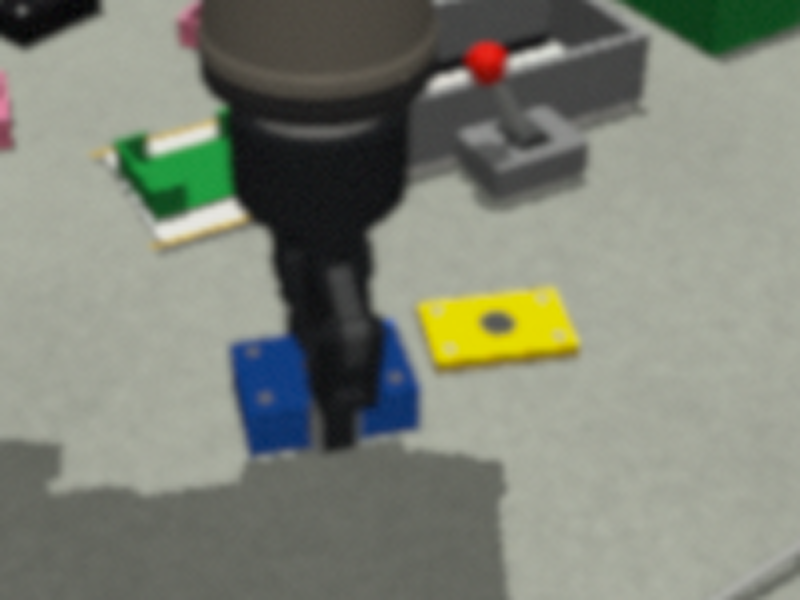

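```bash
cat >> h.py <<'E'
OFF=np.array([-.12917598,.06947355,.00046832])
def toolray(uv,toolx,m):
    """point in tool frame at given tool x, on wrist ray uv (model m taken at current pose)"""
    p=np.array(bot.current_eef_pos()); q=np.array(bot.current_tcp_rot()); Rt=R.from_quat(q[[1,2,3,0]])
    mm=dict(m); T=np.eye(4); W=m["world_from_camera"]
    T[:3,:3]=Rt.inv().as_matrix()@W[:3,:3]; T[:3,3]=Rt.inv().apply(W[:3,3]-p); 
    # permute so plane axis is z
    P=np.array([[0,1,0],[0,0,1],[1,0,0]]); T[:3]=P@T[:3]; mm["world_from_camera"]=T
    return unproj(uv,mm,toolx)
E
python3 - <<'E'
from h import *
m=camera_model("wrist")
print("top (y,z,x)",toolray([[261,277],[203,193.5],[320,193.5],[223,216],[299,216]],-.0155,m))
print("bot",toolray([[211,181],[313,181]],.0115,m))
im=cv2.imread("pics/w3.png"); g=im[...,0].astype(int)
print(im[172:200,240,0],im[172:200,290,0]); print(im[240,195:215,0],im[240,310:330,0])
E
```

```text
top (y,z,x) [[ 0.00036976  0.00050161 -0.0155    ]
 [ 0.03953674 -0.02359495 -0.0155    ]
 [ 0.03952757  0.02500265 -0.0155    ]
 [ 0.02965645 -0.01563087 -0.0155    ]
 [ 0.02965328  0.01662761 -0.0155    ]]
bot [[ 0.03897643 -0.02486468  0.0115    ]
 [ 0.03896493  0.02690844  0.0115    ]]
[110 111 111 111 110 110 109 104  92  80  77  82  84  78  79  82  84  79
  74  78  85 103 120 131 135 137 137 137] [150 158 165 166 163 160 155 139 115  91  83  84  86  82  81  85  89  87
  79  81  86 100 118 129 133 134 135 136]
[111 107  99  88  76  72  70  71  81 104 123 133 135 135 136 135 137 136
 136 135] [133 133 132 133 134 132 127 110  89  77  76  77  80  90 101 108 112 117
 133 151]
```

Run:
```python
from h import *
y=np.deg2rad(-1.4)
bot.move_straight([.3771,-.2408,.10],velocity=.2)
bot.movep([.45,-.11,.15],quat(y)); print(bot.current_t())
bot.pause(.1)
m=camera_model("wrist"); im=read_camera("wrist"); save("w4.png",im)
for st,c,k in blobs(im,"green",400): print(st,c,rect(k,m,.03))
print(bot.current_finger_gap())
```

```text
8.2417
[ 354  134   85   99 6372] [391.14202762 181.20747018] (array([0.44058365, 0.01034667]), (91.25110626220703, 69.48920440673828), -2.5373764038085938)
0.048930515621779636
```

View pics/w4.png

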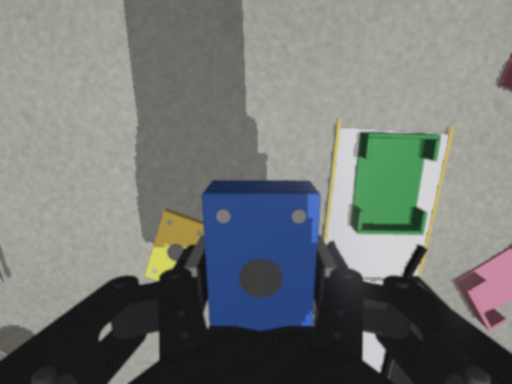

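```bash
cat >> h.py <<'E'
from scipy.optimize import minimize
def cboxes():
    b=[(-47,47,-32.5,32.5,0,4),(43,47,-32.5,32.5,0,24),(-47,-43,-32.5,32.5,0,24)]
    for sx in(-1,1):
        for sy in(-1,1):
            b.append((*sorted((sx*24,sx*47)),*sorted((sy*28.5,sy*32.5)),0,24))
    return [np.array([[x,y,z] for x in q[:2] for y in q[2:4] for z in q[4:]])/1000 for q in b]
def sil(pose,m,boxes,z0,shape,s=4):
    out=np.zeros((shape[0]*s,shape[1]*s),np.uint8); c,sn=np.cos(pose[2]),np.sin(pose[2])
    for b in boxes:
        P=np.c_[pose[0]+c*b[:,0]-sn*b[:,1],pose[1]+sn*b[:,0]+c*b[:,1],z0+b[:,2]]
        uv=(proj(P,m)+.5)*s-.5
        cv2.fillConvexPoly(out,cv2.convexHull(np.round(uv*16).astype(np.int32)),1,shift=4)
    return out
def fit(msk,m,boxes,z0,p0):
    s=4; big=(cv2.resize(msk.astype(np.float32),None,fx=s,fy=s,interpolation=cv2.INTER_LINEAR)>.5)
    f=lambda v:-(lambda o:(o&big).sum()/(o|big).sum())(sil([v[0]/1000,v[1]/1000,v[2]/100],m,boxes,z0,msk.shape)>0)
    r=minimize(f,[p0[0]*1000,p0[1]*1000,p0[2]*100],method="Nelder-Mead",options=dict(initial_simplex=np.array([p0[0]*1000,p0[1]*1000,p0[2]*100])+np.array([[0,0,0],[4,0,0],[0,4,0],[0,0,5]])))
    return np.array([r.x[0]/1000,r.x[1]/1000,r.x[2]/100]),-r.fun
E
python3 - <<'E'
from h import *
m=camera_model("wrist"); im=cv2.cvtColor(cv2.imread("pics/w4.png"),cv2.COLOR_BGR2RGB)
b=max(blobs(im,"green",400),key=lambda b:b[0][4])
p,q=fit(b[2],m,cboxes(),.006,[.441,.0115,-.025]); print(p,np.degrees(p[2]),q)
o=sil(p,m,cboxes(),.006,im.shape[:2]); c,_=cv2.findContours(o,cv2.RETR_EXTERNAL,cv2.CHAIN_APPROX_NONE)
d=cv2.resize(im,None,fx=4,fy=4,interpolation=cv2.INTER_CUBIC); cv2.drawContours(d,c,-1,(255,0,0),1)
save("w4fit.png",d[440:1000,1270:2000])
# top camera for cross-check
mt=camera_model("top"); it=cv2.cvtColor(cv2.imread("pics/top0.png"),cv2.COLOR_BGR2RGB)
b=[b for b in blobs(it,"green",400) if b[0][1]>150][0]
p2,q=fit(b[2],mt,cboxes(),.006,[.441,.0115,-.025]); print("top",p2,np.degrees(p2[2]),q)
# lane edges
hsv=cv2.cvtColor(im,cv2.COLOR_RGB2HSV); k=((hsv[...,0]>18)&(hsv[...,0]<34)&(hsv[...,1]>70)); k[:, :322]=0
n,l,st,c=cv2.connectedComponentsWithStats(k.astype(np.uint8))
for i in range(1,n):
    if st[i,4]>30:
        v,u=np.nonzero(l==i); P=unproj(np.c_[u,v],m,.006)[:,:2]; mu=P.mean(0); d=np.linalg.svd(P-mu)[2][0]; d*=np.sign(d[0]); print(st[i],mu,np.degrees(np.arctan2(d[1],d[0])),P[:,0].min())
E
```

```text
[ 0.44246522  0.01415389 -0.06283792] -3.600347505936499 0.8581016299137104
top [ 0.44186705  0.01525251 -0.03968354] -2.2736992797813507 0.8542873939699337
[323 119  18 124 407] [ 0.43939386 -0.04036224] -4.564413760998708 0.38163258069810124
[423 126  31 124 400] [0.44970852 0.06906332] -4.487371388068478 0.3897383217746643
[418 253   8  24  78] [0.53519858 0.06198528] -2.4754505954408033 0.5219569157520431
```

View pics/w4fit.png

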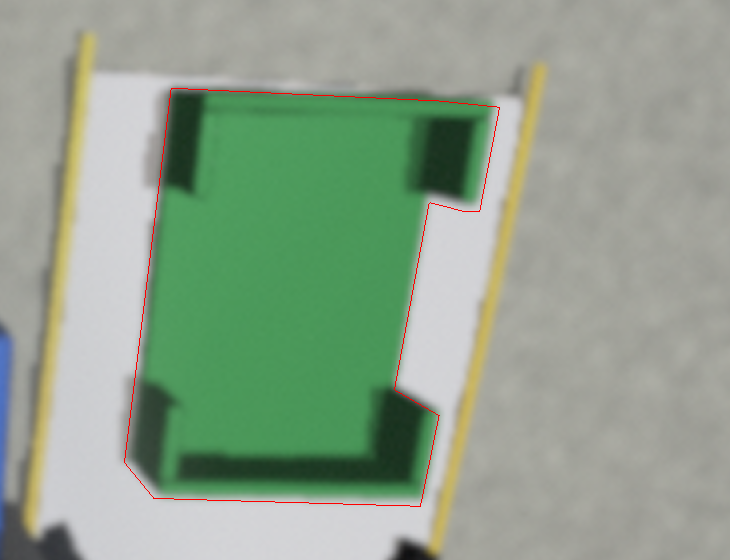

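```bash
cat >> h.py <<'E'
def gmask(im,box=None):
    hsv=cv2.cvtColor(cv2.GaussianBlur(im,(3,3),0),cv2.COLOR_RGB2HSV); k=((hsv[...,0]>=45)&(hsv[...,0]<=85)&(hsv[...,1]>90)&(hsv[...,2]>15)).astype(np.uint8)
    if box: kk=np.zeros_like(k); kk[box[1]:box[3],box[0]:box[2]]=k[box[1]:box[3],box[0]:box[2]]; k=kk
    n,l,st,c=cv2.connectedComponentsWithStats(k); i=1+np.argmax(st[1:,4]); return l==i
E
python3 - <<'E'
from h import *
m=camera_model("wrist"); im=cv2.cvtColor(cv2.imread("pics/w4.png"),cv2.COLOR_BGR2RGB)
k=gmask(im,(340,110,460,245))
p,q=fit(k,m,cboxes(),.006,[.441,.0115,-.045]); print(p,np.degrees(p[2]),q)
o=sil(p,m,cboxes(),.006,im.shape[:2]); c,_=cv2.findContours(o,cv2.RETR_EXTERNAL,cv2.CHAIN_APPROX_NONE)
d=cv2.resize(im,None,fx=4,fy=4,interpolation=cv2.INTER_CUBIC); cv2.drawContours(d,c,-1,(255,0,0),1)
save("w4fit2.png",d[440:1000,1270:2000])
mt=camera_model("top"); it=cv2.cvtColor(cv2.imread("pics/top0.png"),cv2.COLOR_BGR2RGB)
p2,q=fit(gmask(it,(235,195,280,245)),mt,cboxes(),.006,[.441,.0115,-.045]); print("top",p2,np.degrees(p2[2]),q)
E
```

```text
[ 0.44150164  0.01492781 -0.07652727] -4.384689540851752 0.8915495562130178
top [ 0.43976607  0.0132793  -0.02281302] -1.3070895277244368 0.8767632401385252
```

View pics/w4fit2.png

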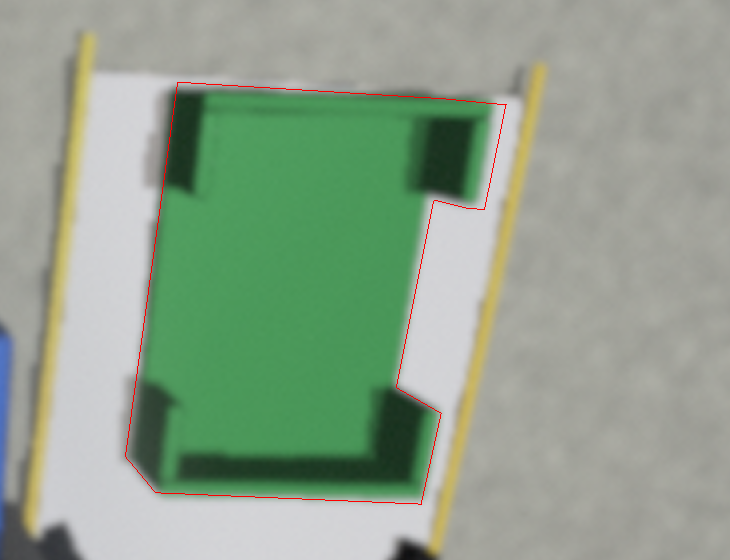

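Run:
```python
import cv2,numpy as np
im=cv2.imread("pics/w4.png")[126:242,346:446]
b=cv2.resize(im,None,fx=6,fy=5.1,interpolation=cv2.INTER_CUBIC)
b=np.clip(255*(b/255.)**.6,0,255).astype(np.uint8)
cv2.imwrite("pics/w4z.png",b); print(b.shape)
```

```text
(592, 600, 3)
```

View pics/w4z.png

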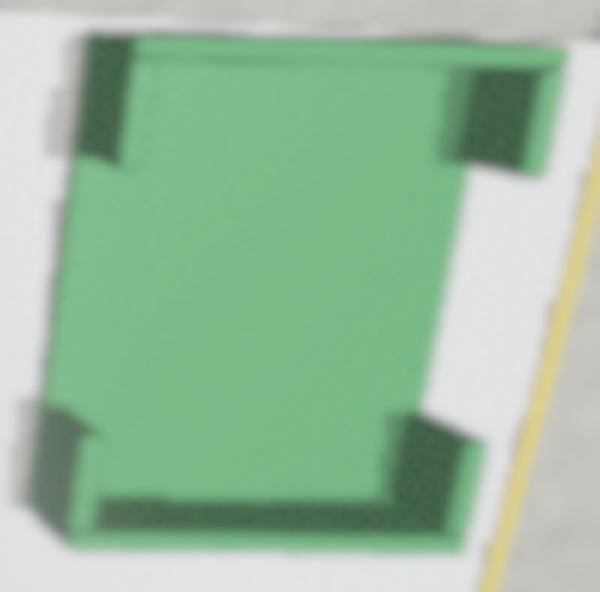

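Run:
```python
from h import *
from scipy.optimize import least_squares
m=camera_model("wrist")
F=[((-47,32.5,24),(566,47)),((47,32.5,24),(465,550)),((47,-32.5,24),(72,545)),((-47,-32.5,24),(133,37)),((-24,32.5,24),(542,178)),((24,32.5,24),(484,440)),((-47,-32.5,0),(82,40)),((47,-32.5,0),(32,505))]
L=np.array([f[0] for f in F])/1000.; U=np.array([f[1] for f in F],float); U=np.c_[346+(U[:,0]+.5)/6-.5,126+(U[:,1]+.5)/5.1-.5]
def res(v):
    c,s=np.cos(v[2]),np.sin(v[2]); P=np.c_[v[0]+c*L[:,0]-s*L[:,1],v[1]+s*L[:,0]+c*L[:,1],.006+L[:,2]]
    return (proj(P,m)-U).ravel()
r=least_squares(res,[.441,.012,-.04],x_scale=[.01,.01,.1]); print(r.x,np.degrees(r.x[2])); print(r.fun.reshape(-1,2).round(1))
P=unproj(U[:4],m,.03)[:,:2]; print(P.round(4)); print([np.linalg.norm(P[i]-P[(i+1)%4]).round(4) for i in range(4)],P.mean(0))
```

```text
[ 0.44165291  0.01412921 -0.03473058] -1.9899156328665624
[[ 0.8 -0.6]
 [ 0.6  1. ]
 [-0.7  1.8]
 [-0.2 -0. ]
 [ 0.5  0. ]
 [ 1.5 -0.2]
 [-0.9 -1.8]
 [-1.6  0.5]]
[[ 0.3963  0.0476]
 [ 0.4887  0.0442]
 [ 0.4857 -0.0194]
 [ 0.3936 -0.0165]]
[np.float64(0.0925), np.float64(0.0637), np.float64(0.0922), np.float64(0.0642)] [0.44106676 0.013977  ]
```

Run:
```python
from h import *
y=np.deg2rad(-2.0)
bot.movep([.4413,.0147,.10],quat(y))
bot.move_straight([.4413,.0147,.055],velocity=.15); bot.pause(.1)
im=read_camera("wrist"); save("w5.png",im); save("w5z.png",im,(160,130,360,280),4)
print(bot.current_eef_pos(),bot.current_t(), bot.current_finger_gap())
im=read_camera("side"); save("s5.png",im,(140,150,300,270),5)
```

```text
[0.44197855 0.0144399  0.05595978] 9.5917 0.04924754517114605
```

View pics/w5z.png

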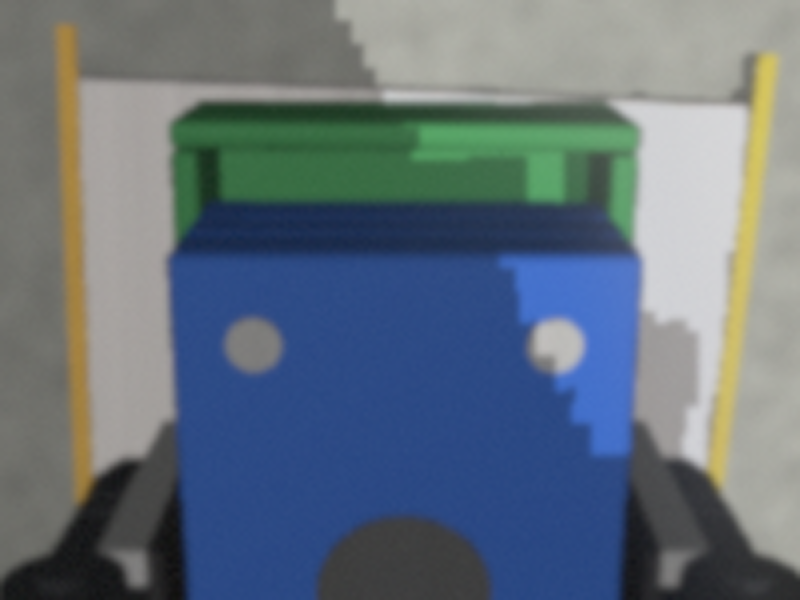

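View pics/s5.png

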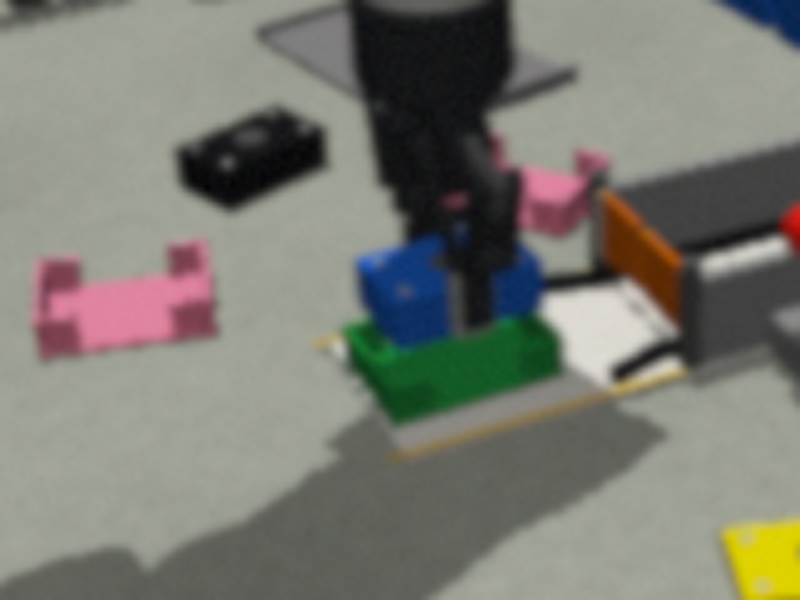

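Run:
```python
from h import *
m=camera_model("wrist"); p=np.array(bot.current_eef_pos()); print(p)
ex=np.array([np.cos(np.radians(-2)),np.sin(np.radians(-2))]); ey=np.array([-ex[1],ex[0]])
for n,uv,z in (("outer",(405,123),.03),("inner",(405,149),.03),("outL",(172,125),.03),("outR",(639,127),.03),("pile top rear",(405,253),p[2]+.0155),("pile bot rear",(410,204),p[2]-.0115),("outerbot",(405,103),.006),("deck start",(405,90),.006),("deckR",(66,300),.006),("deckL",(748,300),.006)):
    P=unproj([[160+(uv[0]+.5)/4-.5,130+(uv[1]+.5)/4-.5]],m,z)[0][:2]; d=P-p[:2]; print(n,P.round(4),"own",(d@ex*1000).round(1),(d@ey*1000).round(1))
```

```text
[0.44191854 0.01455393 0.05590338]
outer [0.3947 0.0169] own -47.2 0.7
inner [0.3983 0.0167] own -43.6 0.6
outL [ 0.3938 -0.0151] own -47.0 -31.3
outR [0.3964 0.0489] own -46.7 32.8
pile top rear [0.4023 0.0166] own -39.7 0.6
pile bot rear [0.403  0.0172] own -39.0 1.3
outerbot [0.395  0.0169] own -46.9 0.7
deck start [0.393  0.0169] own -49.0 0.7
deckR [ 0.4255 -0.0405] own -14.5 -55.5
deckL [0.4295 0.0725] own -14.4 57.5
```

Run:
```python
from h import *
q=quat(np.deg2rad(-2.0)); f0=np.array(bot.current_ft_force())
for z in (.036,.029,.0245,.0225):
    bot.move_straight([.4413,.0147,z],rot=q,velocity=.06)
    f=np.array(bot.current_ft_force())-f0; print(z,np.round(bot.current_eef_pos(),4),f.round(1))
    if abs(f).max()>8: break
im=read_camera("wrist"); save("w6z.png",im,(160,130,360,280),4)
im=read_camera("side"); save("s6.png",im,(140,150,300,270),5); print(bot.current_t())
```

```text
0.036 [0.4409 0.0146 0.0355] [0.3 0.2 0.1]
0.029 [0.4411 0.0147 0.0287] [-1.4 -0.1  0.7]
0.0245 [0.4411 0.0147 0.0243] [-1.   0.2  1.3]
0.0225 [0.4412 0.0147 0.0224] [-0.4  1.1  0.4]
10.975
```

View pics/w6z.png

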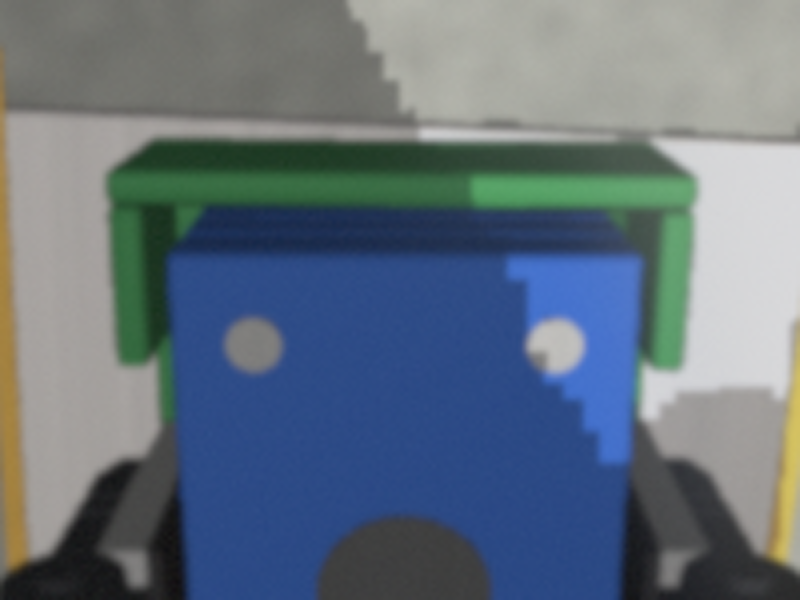

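View pics/s6.png

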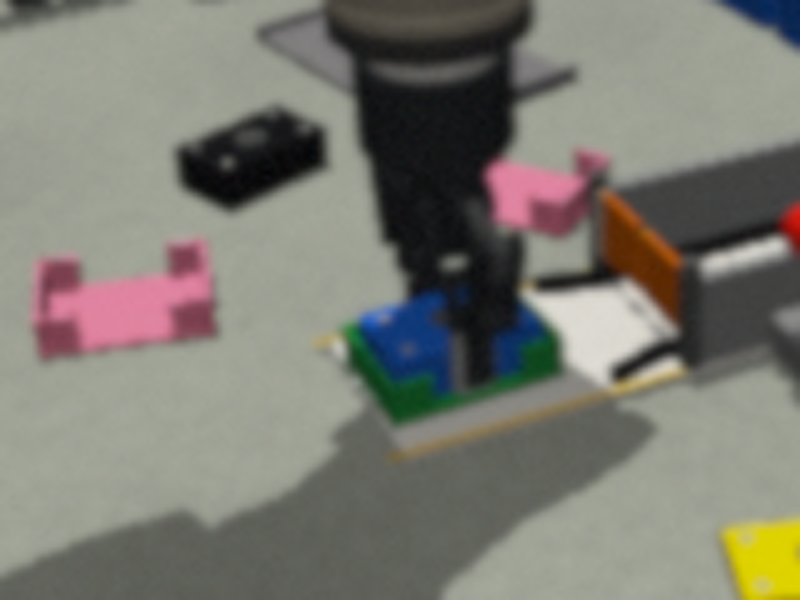

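Run:
```python
from h import *
f0=np.array(bot.current_ft_force())
for z in (.0212,.0203):
    bot.move_straight([.4413,.0147,z],velocity=.05)
    f=np.array(bot.current_ft_force())-f0; print(z,np.round(bot.current_eef_pos(),4),f.round(1))
    if f[2]>2: break
bot.open_gripper(); print(bot.current_ft_force(),bot.current_finger_gap())
bot.move_straight([.4413,.0147,.12],velocity=.25); bot.pause(.1)
im=read_camera("wrist"); save("w7.png",im); save("w7z.png",im,(170,100,350,235),4.4)
im=read_camera("side"); save("s7.png",im,(140,150,300,270),5); print(bot.current_t())
```

```text
0.0212 [0.4415 0.0147 0.022 ] [-8.2 -0.4 29.8]
[-0.04181196 -0.05645967  0.43486523] 0.08526382826572383
12.425
```

View pics/w7z.png

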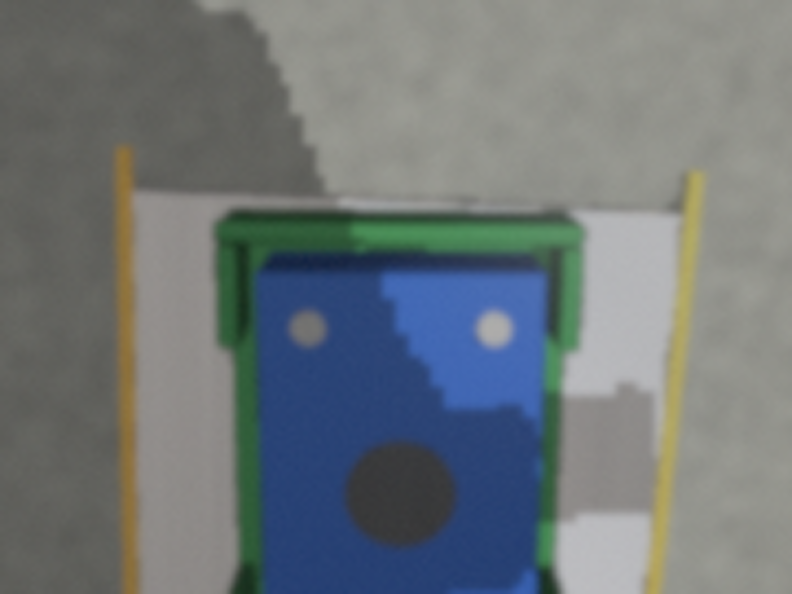

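View pics/s7.png

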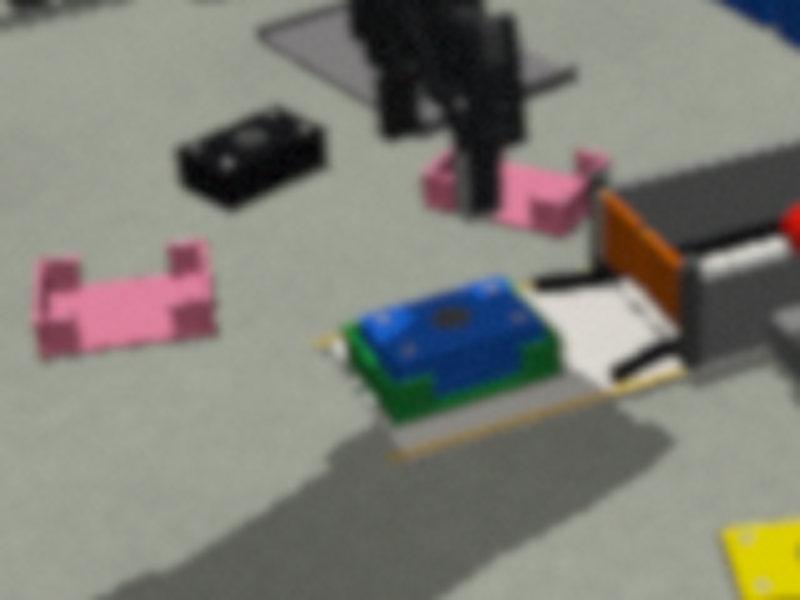

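View pics/w7.png

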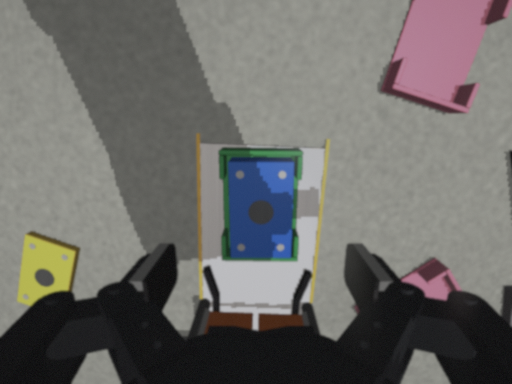

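Run:
```python
from h import *
m=camera_model("wrist"); im=cv2.cvtColor(cv2.imread("pics/w7.png"),cv2.COLOR_BGR2RGB)
hsv=cv2.cvtColor(im,cv2.COLOR_RGB2HSV); k=((hsv[...,0]>12)&(hsv[...,0]<34)&(hsv[...,1]>80)); k[:,:185]=0;k[:,340:]=0;k[300:]=0
n,l,st,c=cv2.connectedComponentsWithStats(k.astype(np.uint8))
for i in range(1,n):
    if st[i,4]>100:
        v,u=np.nonzero(l==i); P=unproj(np.c_[u,v],m,.006)[:,:2]; mu=P.mean(0); d=np.linalg.svd(P-mu)[2][0]; d*=np.sign(d[0]); print(st[i],mu,np.degrees(np.arctan2(d[1],d[0])),P[:,0].min())
print("deck corners",unproj([[199,143],[327,148]],m,.006))
print("flap tops",unproj([[207,313],[252,314],[259,314],[303,314]],m,.06))
print("guides inner",unproj([[218,310],[293,307]],m,.015))
print("carrier rear top",unproj([[219,152],[302,154.5]],m,.03))
mt=camera_model("top"); print("top: deck corners",unproj([[120+305/2.6,80+412/2.6],[120+404/2.6,80+415/2.6]],mt,.006),"end",unproj([[120+325/2.6,80+98/2.6],[120+420/2.6,80+98/2.6]],mt,.058),"flaps",unproj([[120+321/2.6,80+267/2.6],[120+402/2.6,80+271/2.6]],mt,.06),"ball",unproj([[120+446/2.6,80+227/2.6]],mt,.0894))
```

```text
[196 133   7 167 583] [ 0.45338805 -0.041484  ] -4.439062136886891 0.38069416505425924
[310 139  20 161 474] [0.46486726 0.06752981] -4.433453496932693 0.3894894938496294
deck corners [[ 0.38901682 -0.03531885  0.006     ]
 [ 0.39701681  0.07286366  0.006     ]]
flap tops [[ 0.51632559 -0.02982979  0.06      ]
 [ 0.51830765  0.0054981   0.06      ]
 [ 0.51849193  0.01099302  0.06      ]
 [ 0.51978412  0.04555287  0.06      ]]
guides inner [[ 0.54773661 -0.03014908  0.015     ]
 [ 0.54674766  0.04248702  0.015     ]]
carrier rear top [[ 0.39467777 -0.01531764  0.03      ]
 [ 0.39883375  0.04826145  0.03      ]]
top: deck corners [[ 0.39202531  0.07363343  0.006     ]
 [ 0.38593887 -0.03784998  0.006     ]] end [[ 0.7386067   0.04199752  0.058     ]
 [ 0.73599491 -0.06327775  0.058     ]] flaps [[ 0.55014568  0.05048051  0.06      ]
 [ 0.54359075 -0.03752959  0.06      ]] ball [[ 0.586512   -0.08422664  0.0894    ]]
```

```bash
cat >> h.py <<'E'
LY=np.radians(-4.44); M=np.array([.5473,.0062]); EX=np.array([np.cos(LY),np.sin(LY)]); EY=np.array([-EX[1],EX[0]])
def lane(x,y,z): 
    p=M+EX*x+EY*y; return [float(p[0]),float(p[1]),z]
E
python3 - <<'E'
from h import *
q=quat(LY)
for x,z in ((-.175,.12),(-.175,.025),(-.1,.025),(0,.025),(.064,.025),(.064,.12)): 
    s=bot.ik(lane(x,0,z),q); print(x,z,None if s is None else np.round(s,2))
bot.grasp()
bot.movep(lane(-.175,0,.12),q)
print(bot.current_t(),np.round(bot.current_eef_pos(),4),lane(-.175,0,.12))
im=read_camera("wrist"); save("w8.png",im)
E
```

```text
-0.175 0.12 [-0.28  0.11  0.06  2.37 -0.01  0.66  1.28]
-0.175 0.025 [-0.26  0.33  0.04  2.42 -0.04  0.38  1.31]
-0.1 0.025 [-0.22  0.41  0.06  2.27 -0.05  0.46  1.37]
0 0.025 [-0.19  0.52  0.08  2.05 -0.07  0.57  1.43]
0.064 0.025 [-0.18  0.6   0.1   1.91 -0.09  0.64  1.46]
0.064 0.12 [-0.19  0.46  0.1   1.86 -0.06  0.82  1.44]
13.5667 [0.3721 0.0198 0.1202] [0.3728251838777532, 0.019747639613902048, 0.12]
```

View pics/w8.png

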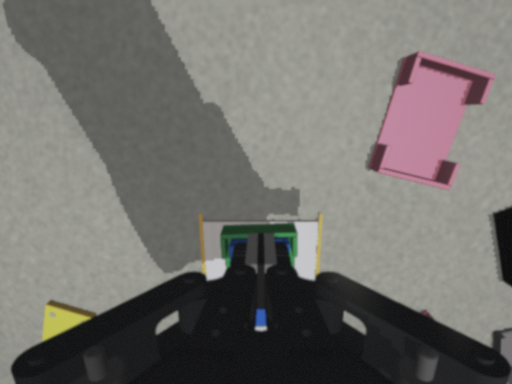

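Run:
```python
from h import *
q=quat(LY)
bot.move_straight(lane(-.175,0,.028),rot=q,velocity=.15)
f0=np.array(bot.current_ft_force())
for x in (-.155,-.12,-.08,-.05):
    bot.move_straight(lane(x,0,.028),rot=q,velocity=.07)
    f=np.array(bot.current_ft_force())-f0; print(x,np.round(bot.current_eef_pos(),4),f.round(1),round(bot.current_t(),2))
    if np.abs(f).max()>25: print("stop"); break
im=read_camera("side"); save("s9.png",im,(140,130,340,270),4)
im=read_camera("wrist"); save("w9.png",im)
```

```text
-0.155 [0.3934 0.0182 0.0282] [ 0.6 -0.3 -0.2] 14.82
-0.12 [0.4276 0.0155 0.0279] [1.  0.6 0.2] 15.47
-0.08 [0.4634 0.0121 0.0271] [-18.8   1.8   9.7] 16.19
-0.05 [0.4976 0.0101 0.0281] [2.2 0.4 0.6] 16.77
```

View pics/s9.png

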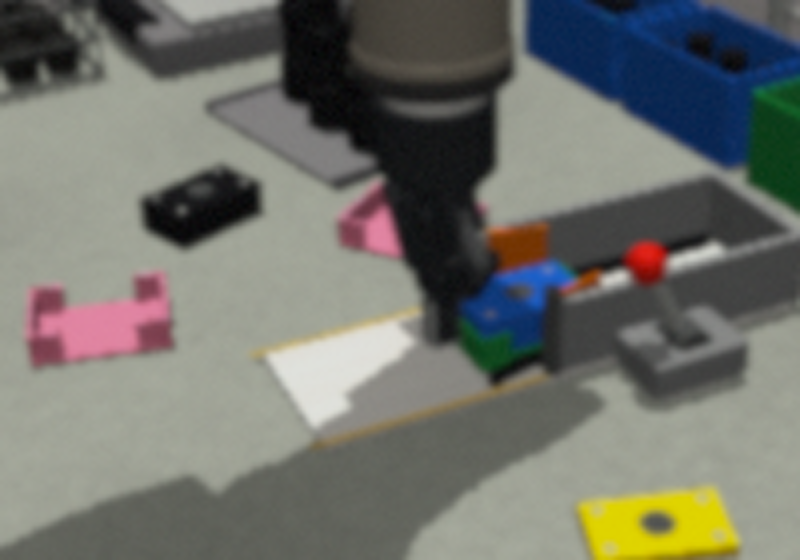

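View pics/w9.png

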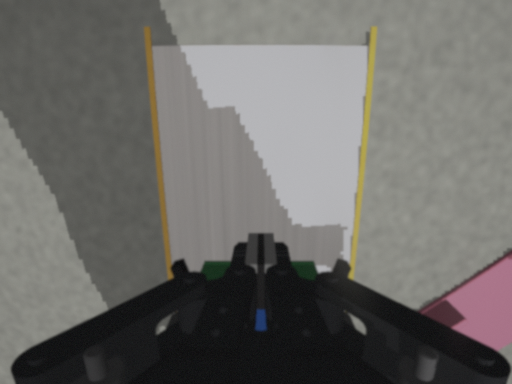

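Run:
```python
from h import *
q=quat(LY); f0=np.zeros(3)
for x in (-.02,.01,.04,.066):
    bot.move_straight(lane(x,0,.028),rot=q,velocity=.06)
    f=np.array(bot.current_ft_force()); print(x,np.round(bot.current_eef_pos(),4),f.round(1),round(bot.current_t(),2))
    if np.abs(f).max()>35: print("stop"); break
im=read_camera("side"); save("s10.png",im,(140,110,340,250),4)
bot.pause(.3)
im=read_camera("top"); save("t10.png",im,(190,80,340,220),5)
```

```text
-0.02 [0.5276 0.0078 0.0281] [ 0.2  0.4 -0.4] 17.52
0.01 [0.555  0.0055 0.0277] [-12.4   1.1   9.7] 18.17
0.04 [0.5875 0.0031 0.0283] [-3.2 -0.3  4.5] 18.82
0.066 [0.6131 0.0011 0.0279] [-0.3 -0.6 -0.4] 19.4
```

View pics/s10.png

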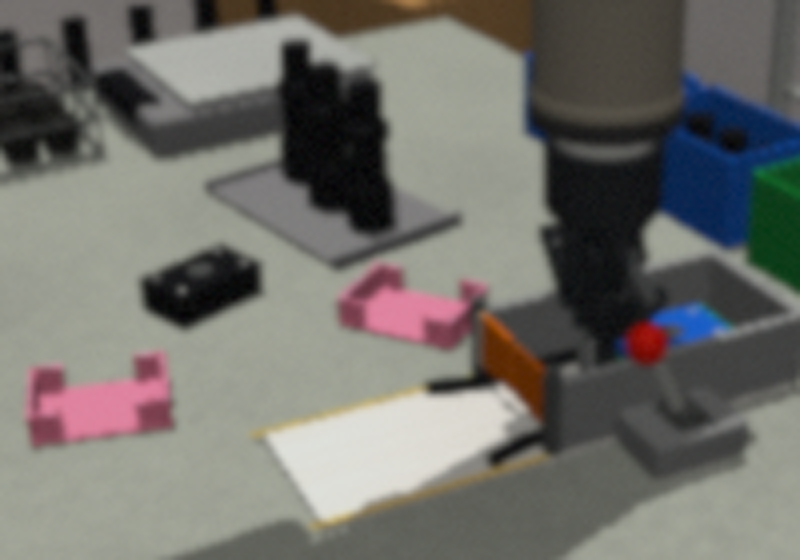

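View pics/t10.png

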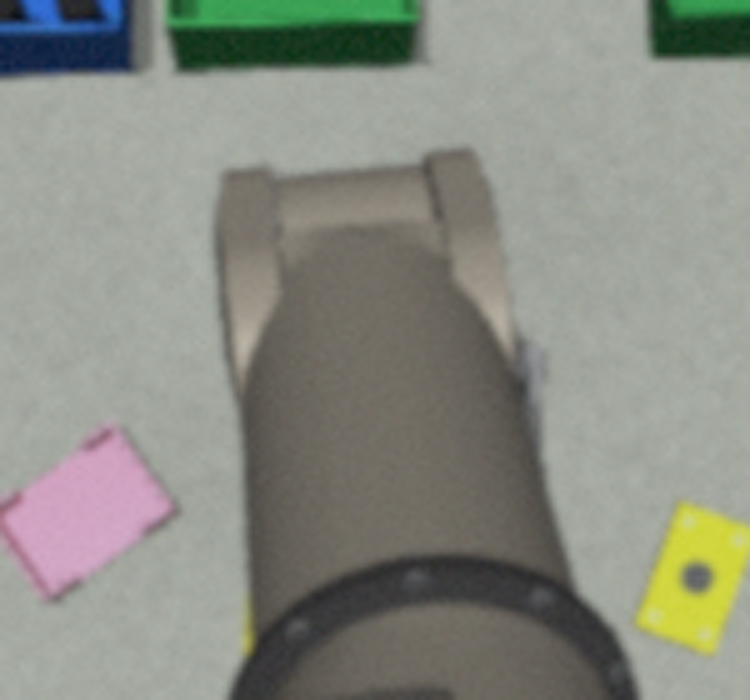

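Run:
```python
from h import *
q=quat(LY)
bot.move_straight(lane(.066,0,.17),rot=q,velocity=.25)
print(bot.current_ft_force())
bot.movep(lane(-.01,-.086,.17),q); bot.pause(.1)
im=read_camera("wrist"); save("w11.png",im)
im=read_camera("side"); save("s11.png",im,(140,110,340,250),4)
im=read_camera("top"); save("t11.png",im,(190,80,340,220),5)
print([ (d["xy"],round(d["conf"],2)) for c in ("side","top") for d in search_frame("signal_tip",c)],bot.current_t())
```

```text
[-0.47640826  0.10288097 -1.02522682]
[([214.8, 136.2], 0.75)] 21.4
```

View pics/w11.png

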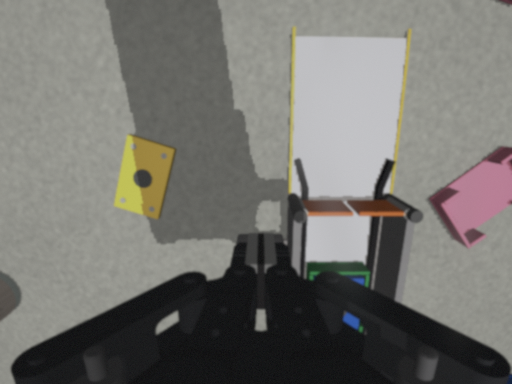

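View pics/s11.png

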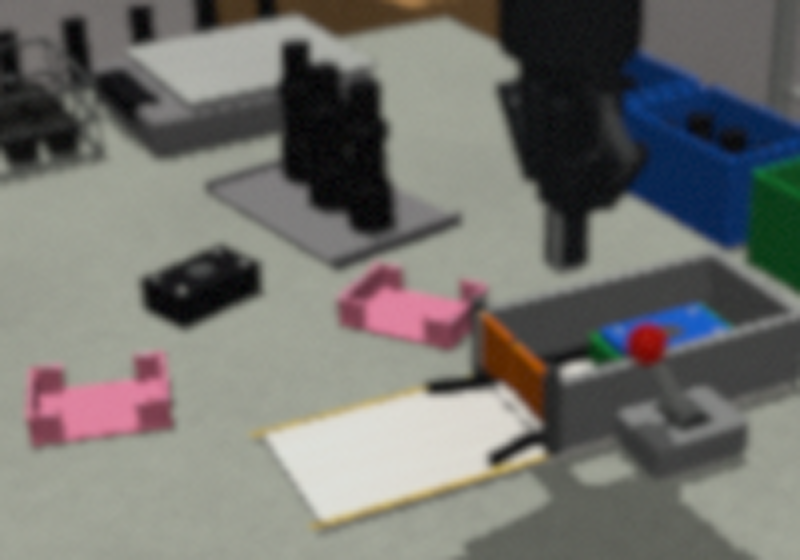

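View pics/t11.png

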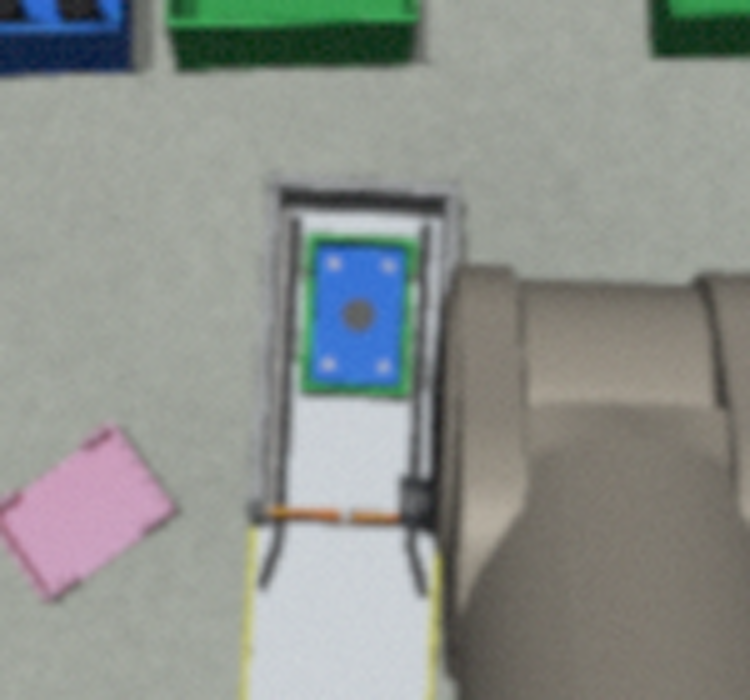

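Run:
```python
from h import *
for c,uv in (("side",[140+648.5/4-.5,110+342.5/4-.5]),("top",[120+446/2.6,80+227/2.6])):
    P=unproj([uv],camera_model(c),.0894)[0]; d=P[:2]-M; print(c,P,d@EX,d@EY)
```

```text
side [ 0.58892889 -0.08098468  0.0894    ] 0.048253372374132575 -0.08370032552942332
top [ 0.586512   -0.08422664  0.0894    ] 0.04609470643300857 -0.08711966371096637
```

Run:
```python
from h import *
q=quat(LY)
bot.move_straight(lane(.003,-.086,.17),rot=q,velocity=.25)
bot.move_straight(lane(.003,-.086,.083),rot=q,velocity=.2)
f0=np.array(bot.current_ft_force())
for x in [.03,.05,.07,.08,.084,.087,.090,.093,.096]:
    bot.move_straight(lane(x,-.086,.083),rot=q,velocity=.06)
    bot.pause(.1)
    f=np.array(bot.current_ft_force())-f0; print(x,np.round(bot.current_eef_pos(),4),f.round(1))
    if x>=.08 and -f[:2]@EX>8: print("stop"); break
im=read_camera("side"); save("s12.png",im,(140,110,340,250),4); print(bot.current_t())
```

```text
0.03 [ 0.5703 -0.0819  0.0829] [-0.7  0.4 -0.1]
0.05 [ 0.5903 -0.0834  0.0829] [-0.9 -0.3 -0.3]
0.07 [ 0.6103 -0.085   0.0829] [-1.5 -0.8  0.4]
0.08 [ 0.6204 -0.0858  0.0829] [ 0.3 -0.5 -0.5]
0.084 [ 0.6245 -0.0861  0.083 ] [-1.1  0.3 -0.9]
0.087 [ 0.6265 -0.0862  0.0827] [-7.4  0.2  2.6]
0.09 [ 0.6273 -0.0863  0.0823] [-18.9   1.2  10.9]
stop
25.6167
```

View pics/s12.png

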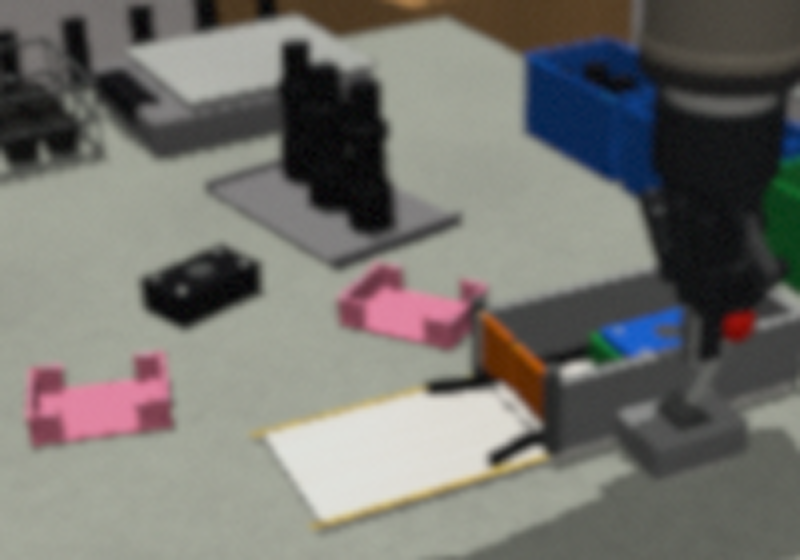

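Hard stop reached: the force rose sharply as the lever came fully over. I'll back off, lift clear and run the final checks.

Run:
```python
from h import *
q=quat(LY)
bot.move_straight(lane(.04,-.086,.083),rot=q,velocity=.12)
bot.move_straight(lane(.04,-.086,.2),rot=q,velocity=.25)
bot.movep([.45,-.3,.3],q); bot.pause(.3)
im=read_camera("side"); save("s13.png",im,(140,110,340,250),4)
im=read_camera("top"); save("t13.png",im,(110,80,410,290),2.6)
m=camera_model("top")
for col,z in (("blue",.037),("green",.03)):
    for st,c,k in blobs(im,col,60):
        if st[1]>105 and 200<c[0]<320: 
            r=rect(k,m,z); d=r[0]-M; print(col,c,r,"lane",d@EX,d@EY)
print(bot.current_t(),bot.current_ft_force())
```

```text
blue [261.21945701 142.37556561] (array([ 0.66939771, -0.00324843]), (81.53710174560547, 51.04989242553711), -4.059326171875) lane 0.12246273468815076 3.2129001189955934e-05
28.2583 [0.09455029 0.38159205 0.54004662]
```

View pics/s13.png

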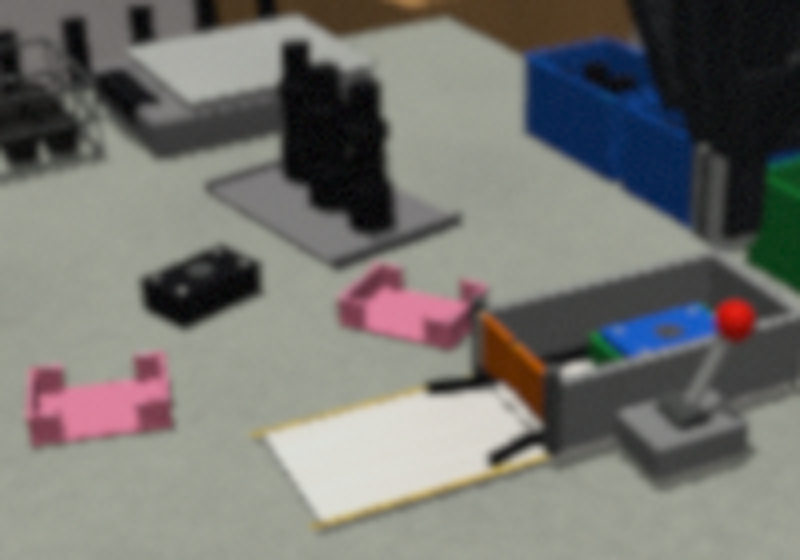

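View pics/t13.png

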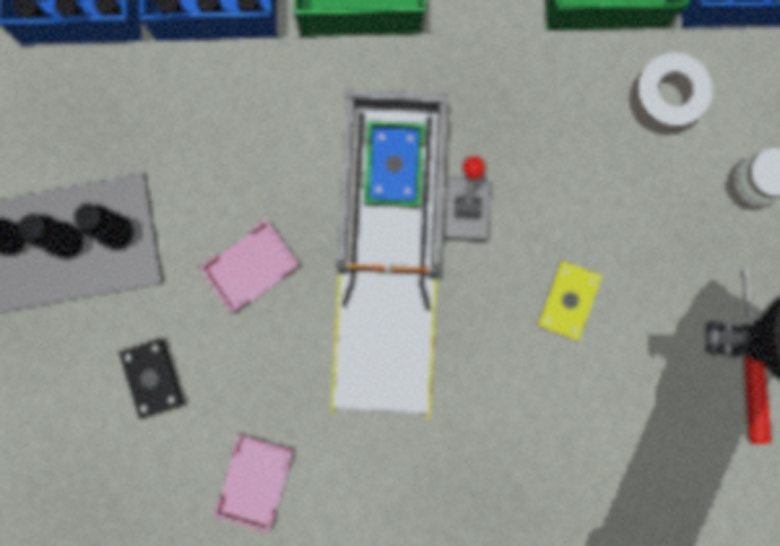

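Run:
```python
from h import *
for c,uv in (("side",[140+736.5/4-.5,110+319.5/4-.5]),("top",[110+474.5/2.6-.5,80+167.5/2.6-.5])):
    P=unproj([uv],camera_model(c),.0894)[0]; d=P[:2]-M; print(c,d@EX,d@EY)
bot.close_job()
```

```text
side 0.1116996376672667 -0.08517997789389903
top 0.11179474282961502 -0.08552370403008171
the job is handed in; nothing more can be done
```

The job is done and handed in at about 28 s of the 64 s allowed. As far as my last pictures show, everything ended up where you asked.

- **Plates:** I gripped all three blue plates as one pile and lowered them into the green carrier. I went straight down without tilting, because the wrist view showed the pile centred to within about 0.5 mm. The pile lies flat between the carrier's walls.
- **Carrier:** I pushed it along the deck with closed fingers, never lifting it. Its centre is about 122 mm beyond the lane mouth, which puts its rear about 75 mm past the flaps. Both flaps looked shut in the side, top and wrist views before I touched the lever.
- **Lever:** I pushed the red ball to its hard stop, where the force rose to about 19 N. The ball moved 63–66 mm, against 67 mm for a full swing. The final position from both cameras is about 112 mm beyond the lane mouth; the sizes you gave put it at 109 mm. That 3 mm difference is about the error in my measured lane position.
- **Other things:** The black pile, the yellow plate and the pink look-alikes have not moved in the last top picture. The arm stood clear of everything, with its force reading near zero.

One contact was harder than I intended: when the pile met the carrier floor, the wrist force rose by about 30 N. The later pictures show no harm from it.

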